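# Seat the coral-lidded jar on the carousel's pedestal and bring it round to the front

## Task

Gently stand the cream jar with the coral-red lid upright in the middle of the carousel's small raised pedestal and let go of it. Then turn the carousel until that jar is at the front, straight over the coral tongue of the fixed foot, and finish with the gripper still holding the carousel steady so that it cannot drift: do not let go at the end. Leave the white-lidded jar and the other things on the vanity where they are.

Things in the scene. Friction and masses are not known exactly. Their poses are not given: they have to be found in the camera images.
- coral_jar_center (a point): the loose jar to be placed: an upright white ceramic cylinder 46 mm in diameter and 44 mm tall with a coral-red lid (the top 16 mm, same diameter), about 0.1 kg, standing on the vanity top; this point is its centre, 22 mm above its underside; z axis up along the jar
- plain_jar_center (a point): its lookalike with a white lid, same size, to be left alone; this point is its centre, 22 mm above its underside
- plain_jar: the white-lidded lookalike jar, 46 mm in diameter, 44 mm tall; origin at the centre of its underside
- coral_jar: the coral-lidded jar, 46 mm in diameter, 44 mm tall; origin at the centre of its underside
- carousel: the carousel's fixed aluminium foot, a disc 190 mm in diameter and 12 mm high that cannot move; origin at the centre of its underside, on the axis of rotation; its -x axis is the front, marked by a flat coral-red tongue 24 mm wide that reaches out to 160 mm from the axis, 40 mm beyond the turntable's edge
- turntable: cream revolving disc, 240 mm across, 12 mm thick; origin on the axis at its underside, 14 mm above the vanity. Turns both ways without stops about vertical z, light friction (0.04 N m), stays where left. The pedestal is 90 mm out along its -x: at the front its x axis points as the foot's does. Five pots fixed round the rest of it have tops at most 76 mm above the vanity
- pedestal_top (a point): centre of the pedestal's round flat black rubber top, 34 mm in diameter and 85 mm above the vanity top, on a thin aluminium stem on the turntable, 90 mm from the axis; the jar stands here, overhanging it by 6 mm all round
- handle_grip (a point): middle of the carousel's handle: an upright flat blue bar on a post on the axis, 50 mm long (along the turntable's x axis, towards the pedestal), 14 mm thick (along the turntable's y axis), 28 mm high, from 122 to 150 mm above the vanity top; this point is 136 mm above the vanity top. Grip it across its 14 mm thickness from above
- front_spot (a point): the fixed spot above the coral tongue's direction, 90 mm from the axis and 85 mm above the vanity top, where the pedestal's top must come to be
- lens_case: a white twin contact-lens case, 33 x 73 x 20 mm with one blue and one white twist cap, loose; origin under its centre; leave alone
- tweezers: green plastic tweezers lying flat, about 100 mm long, 4 mm thick, loose; leave alone
- ring_dish: a small round sage-green ceramic dish, 88 mm in diameter, 22 mm high, loose; leave alone
Things that resemble listed ones, but are neither listed nor needed, are in the scene too. What is shaped like the coral_jar but brown or turquoise is not meant.

How it is judged:
On the way, in this order (a step that is already met when the one before it is completed fails the run):
1. the coral-lidded jar stands upright, let go and at rest, on the pedestal's top (horizontal distance between coral_jar_center and pedestal_top below 0.01 m and z of coral_jar_center in the frame of pedestal_top between 0.017 and 0.027 m and angle between coral_jar_center's own z axis and vertical below 0.1 rad and contact force between each of the arm, the fingers and coral_jar below 0.2 N and linear speed of coral_jar below 0.05 m/s), for 0.2 s.
2. the carousel has been turned so that the jar on its pedestal is at the front, with the gripper holding the turntable (horizontal distance between coral_jar_center and pedestal_top below 0.01 m and z of coral_jar_center in the frame of pedestal_top between 0.017 and 0.027 m and angle between coral_jar_center's own z axis and vertical below 0.1 rad and contact force between each of the arm, the fingers and coral_jar below 0.2 N and horizontal distance between pedestal_top and front_spot below 0.012 m and contact force between the fingers and turntable above 1.5 N and angular speed of turntable below 0.08 rad/s), for 0.2 s.
At the end, for the whole second after the job is handed in: The coral-lidded jar stands upright (0.1 rad), untouched, within 10 mm of the pedestal top's centre; the pedestal is within 12 mm of the front spot (7.6 degrees); the fingers still hold the turntable (over 1.5 N) and it does not turn (under 0.08 rad/s) (all of step 2); the arm keeps its last pose, push and grip.
It fails at once if the coral-lidded jar is banged or pressed hard on to the carousel (over 40 N) (contact force between coral_jar and turntable above 40 N).
It fails at once if the plain jar is moved by more than 15 mm (distance of plain_jar from where it was at the start of the episode above 0.015 m).
It fails at once if the lens case is moved by more than 15 mm (distance of lens_case from where it was at the start of the episode above 0.015 m).
It fails at once if the tweezers is moved by more than 15 mm (distance of tweezers from where it was at the start of the episode above 0.015 m).
It fails at once if the ring dish is moved by more than 15 mm (distance of ring_dish from where it was at the start of the episode above 0.015 m).
It also fails if it takes over 53 s, if anything falls off the work surface, if the arm or the gripper's body presses on something with over 40 N, if the wrist force passes 120 N, or if a joint passes its speed limit or range.

## Robot

A 6-joint arm with a two-finger parallel gripper is mounted at the origin on the work surface. World frame = base frame: x ahead of the robot, y to its left, z up, the work surface at z = 0. Lengths are in m, angles in rad, forces in N, time in s.
With the tool pointing down it reaches from about 0.35 to 0.725 m from the base axis. Payload 6 kg.
Tool frame: the origin (TCP) lies at the very end of the fingers, on their centre line; the grasp point (between the pads) lies 19 mm behind it; z points along the fingers, y is the line along which they close (so a half turn about z gives the same grasp; the last joint's range is limited). The gripper opens to 85 mm and grips with 20 to 120 N. Pads are 22 mm wide; open, the fingers measure 114 mm over their backs; the gripper's body (76 mm by 85 mm) begins 54 mm behind the grasp point. The pads swing forward as they close: fully open they stand 13 mm farther back than shut.
Start: joints at [-1.014, 0.04, 0.085, 0, -1.615, -0.334], TCP at [0.133, -0.585, 0.231] pointing down, gripper open.
Joint ranges: [-2.56, 2.56], [-1.29, 2.01], [-1.08, 1.49], [-3.29, 1.98], [-2.81, -0.18], [-2.99, 2.99]. Speed limits (rad/s): [2.57, 2.57, 3.01, 3.14, 3.14, 3.14].

## Interface

Orientations are given as a unit quaternion [w, x, y, z].
In Python, from workcell import env gives the robot as it stands.
- The arm moves only by the tool servo_tool, never from a script. Its argument "rows" is one flat list of numbers, 7 for each row, row after row: the shift along the world's x, y, z in mm, then the turn, a rotation vector about the world's x, y, z in degrees, then the closure, from 0 (fully open) to 1 (shut). In form: [tx, ty, tz, rx, ry, rz, claw, tx, ty, tz, rx, ry, rz, claw, ...]. A call has 1 to 8 rows; each row shifts and turns the commanded pose from where the row before left it; what a row does not reach is not made up. A row lasts 1/10 s, in which the tool goes at most 50 mm and 8.59 degrees, less where a joint would pass 70% of its speed; a pose out of reach is approached as far as the arm can. A call is refused whole if a number of a shift passes 50 or a number of a turn 8.59, either way. A call with a gripper value outside its range is refused whole. The fingers move at their own pace and stop on an object; the grip force is fixed at half the most. Time passes only in rows, so rows that do not move let the fingers close. It gives the time, the measured TCP pose, the force, the opening and the grip force at its end, in the units of the state.
- env.state(): the state, without advancing time (a new reading comes with each control period).
- env.snapshot(name): name is "scene" or "top"; returns the picture (480x640x3 uint8, red, green, blue); there is no depth.
- env.get_calibration(name): a dict with "camera_matrix" (3x3 intrinsics, pixels), "k1" (the pictures are not rectified: a ray, as slopes to the right and down, at radius r is drawn at 1 + k1 r^2 times it, then the intrinsics apply), "position" and "rotation" of the camera in the world. Camera axes: x right, y down, z forward; pixel columns grow to the right and rows downward; lengths in m; the calibration is good to about 2 mm. A picture is of the moment at which its call begins. get_calibration takes no time and is no camera call.
- env.sign_off(): hands the job in; it is judged then, once.
The state is a dict: "time_s": time; "q": joint angles; "qvel": joint speeds; "joint_efforts": joint torques, N m; "position": TCP position; "tool_rot": TCP orientation; "wrist_force": force on the tool from outside, world axes, zero at the start; "wrist_torque": the same for the moment, N m; "width": opening from 0.0 (shut) to 1.0 (fully open); "grasp_force": force on a finger pad.
Only numpy, scipy, OpenCV 4.12 (cv2) and the standard library are available. Lean on these libraries where they do the work, as an engineer would, in place of code of your own. Each camera call takes 0.05 s, during which the arm holds its last target. There are 200 camera calls.

## Working session

There is one attempt and no reset: what is moved stays moved. The work goes in short steps, Python scripts to look and compute and a tool call to move; the robot and the scene stay as the last step left them, time stands still between calls to the robot, and variables do not carry over. Pictures are saved under pics/ and viewed, at most 10 in all, crops included, and the job is handed in when it is done.

Besides the shell and the picture viewer there is one more tool, called after "Emit:" as name(argument=value, ...) on one line, values as JSON. servo_tool: Moves the arm, as the interface text tells. Its arguments: {"type":"object","properties":{"rows":{"type":"array"}},"required":["rows"]}

```bash
mkdir -p pics; python3 - <<'E'
from workcell import env
import cv2,json
for n in("scene","top"):
    im=env.snapshot(n); cv2.imwrite(f"pics/{n}0.png",im[:,:,::-1]); c=env.get_calibration(n); print(n,c)
print(env.state())
E
```

```text
scene {'camera_matrix': array([[462.36635271,   0.        , 312.4840142 ],
       [  0.        , 462.36635271, 239.2997212 ],
       [  0.        ,   0.        ,   1.        ]]), 'k1': 0.039388068844836366, 'position': array([1.00844439, 0.19252091, 0.92486198]), 'rotation': array([-0.1580051 ,  0.51068204,  0.80708151, -0.25071434])}
top {'camera_matrix': array([[612.54638431,   0.        , 315.8149739 ],
       [  0.        , 612.54638431, 251.56023948],
       [  0.        ,   0.        ,   1.        ]]), 'k1': -0.16505079378387608, 'position': array([ 0.29359473, -0.08307173,  1.34099962]), 'rotation': array([ 0.0521147 , -0.6956103 ,  0.71473726, -0.05060644])}
{'time_s': 0.1, 'q': array([-1.01428337e+00,  4.07585869e-02,  8.38810347e-02, -3.97634070e-04,
       -1.61550569e+00, -3.33721356e-01]), 'qvel': array([-0.00039062, -0.00129474,  0.00099117,  0.00214411,  0.00124715,
       -0.00049726]), 'joint_efforts': array([-4.44740639e-03, -3.69342649e+01,  3.48282588e+01,  6.95185974e+00,
       -4.57537230e-03, -4.78398164e-06]), 'position': array([ 0.13258134, -0.58485541,  0.23036063]), 'tool_rot': array([-1.62362158e-04, -1.11174196e-01,  9.93800598e-01,  8.01663100e-04]), 'wrist_force': array([ 0.00839882,  0.48662791, -0.10890706]), 'wrist_torque': array([ 0.07829818,  0.00665348, -0.02533661]), 'grasp_force': 0.0, 'width': 0.9989464286884991}
```

View pics/scene0.png

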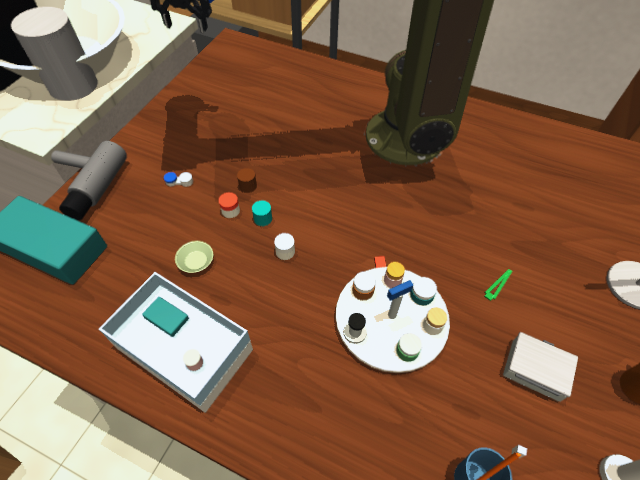

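View pics/top0.png

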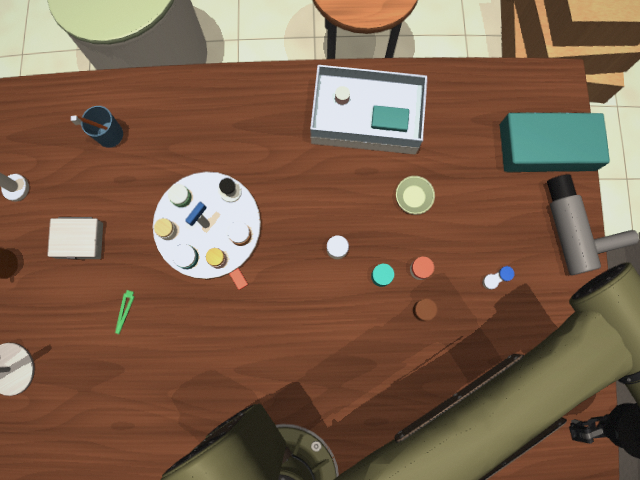

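The coral jar is at about (423,267) in top and (229,204) in scene. The carousel centre is near (207,225) in top, with the black pedestal at (228,186), the blue handle at (196,213) and the tongue at (240,280). Turquoise and brown jars stand close to the coral one.

```bash
cat > h.py <<'E'
import numpy as np, cv2
from scipy.spatial.transform import Rotation as R
from workcell import env
def ray(n,uv):
    c=env.get_calibration(n);K=c["camera_matrix"];k=c["k1"]
    p=cv2.undistortPoints(np.array([[uv]],float),K,np.array([k,0,0,0,0.]))[0,0]
    return np.array(c["position"]),R.from_quat(c["rotation"],scalar_first=True).apply([p[0],p[1],1])
def plane(n,uv,z):
    o,d=ray(n,uv);return o+d*(z-o[2])/d[2]
def two(a,b):
    o1,d1=ray("top",a);o2,d2=ray("scene",b)
    s=np.linalg.lstsq(np.c_[d1,-d2],o2-o1,rcond=None)[0]
    p,q=o1+d1*s[0],o2+d2*s[1];return (p+q)/2,np.linalg.norm(p-q)
def blob(im,lo,hi,box):
    x0,y0,x1,y1=box;h=cv2.cvtColor(im,cv2.COLOR_RGB2HSV)[y0:y1,x0:x1]
    m=cv2.inRange(h,np.array(lo),np.array(hi))
    n,l,s,c=cv2.connectedComponentsWithStats(m)
    i=1+np.argmax(s[1:,4]);cs,_=cv2.findContours((l==i).astype(np.uint8),0,1)
    (x,y),r=cv2.minEnclosingCircle(cs[0])
    return c[i]+[x0,y0],s[i,4],(x+x0,y+y0,r),cs[0].reshape(-1,2)+[x0,y0]
E
python3 - <<'E'
from h import *
np.set_printoptions(precision=4,suppress=True)
T=cv2.cvtColor(cv2.imread("pics/top0.png"),4);S=cv2.cvtColor(cv2.imread("pics/scene0.png"),4)
red=([0,120,110],[10,255,255])
defs={"coral":(T,"top",*red,(405,250,440,287),.044),"turq":(T,"top",[75,120,80],[95,255,255],(365,258,400,290),.044),
"brown":(T,"top",[5,100,40],[15,255,255],(410,296,440,322),.044),"tongue":(T,"top",*red,(225,262,255,295),.012),
"ped":(T,"top",[0,0,0],[180,255,60],(215,175,240,197),.085),"handle":(T,"top",[100,120,60],[120,255,255],(180,195,215,230),.15),
"table":(T,"top",[0,0,150],[180,70,255],(145,165,270,285),.026),"white":(T,"top",[0,0,150],[180,60,255],(320,230,355,262),.044),
"s_coral":(S,"scene",*red,(215,188,242,210),.040),"s_ped":(S,"scene",[0,0,0],[180,255,60],(344,310,368,330),.085),
"s_handle":(S,"scene",[100,120,60],[125,255,255],(383,275,418,305),.136),"s_tongue":(S,"scene",*red,(370,250,390,270),.012)}
for k,(im,n,lo,hi,box,z) in defs.items():
    c,a,mc,cs=blob(im,lo,hi,box)
    print(k,c,a,np.array(mc),plane(n,c,z)[:2],"circ",plane(n,mc[:2],z)[:2])
    if k=="handle":
        r=cv2.minAreaRect(cs);print(r,[plane(n,p,.15)[:2] for p in cv2.boxPoints(r)])
    if k=="tongue": print([plane(n,p,.012)[:2] for p in cv2.boxPoints(cv2.minAreaRect(cs))])
    if k=="table":
        e=cv2.fitEllipse(cv2.convexHull(cs));print("ell",e,plane(n,e[0],.026))
print(R.from_quat([-1.62e-4,-.11117,.9938,.0008],scalar_first=True).as_matrix())
big=np.hstack([cv2.resize(T[165:290,145:270],None,fx=3.2,fy=3.2,interpolation=2),cv2.resize(S[250:375,330:455],None,fx=3.2,fy=3.2,interpolation=2)])
cv2.imwrite("pics/c0.png",big[:,:,::-1])
E
```

```text
coral [421.7698 265.6456] 999 [421.5    268.      24.4183] [ 0.4468 -0.3089] circ [ 0.4418 -0.3081]
turq [382.741  274.0689] 363 [382.8    274.      10.8463] [ 0.4311 -0.2242] circ [ 0.4313 -0.2243]
brown [424.5135 308.5006] 779 [424.5    308.5     19.1443] [ 0.355  -0.3103] circ [ 0.355  -0.3103]
tongue [240.8944 280.5165] 786 [239.5    278.      21.5929] [0.4288 0.0825] circ [0.4344 0.0855]
[array([0.4705, 0.1172]), array([0.4688, 0.0532]), array([0.3986, 0.0542]), array([0.4001, 0.1177])]
ped [226.956  186.0055] 182 [227.     186.       7.8103] [0.623  0.1015] circ [0.623  0.1014]
handle [194.6974 212.875 ] 152 [194.5    212.5     11.8534] [0.5528 0.1571] circ [0.5536 0.1575]
((194.84616088867188, 212.7692413330078), (6.490228176116943, 23.329740524291992), 37.87498474121094) [array([0.5389, 0.1764]), array([0.5757, 0.1476]), array([0.5671, 0.1372]), array([0.5305, 0.166 ])]
table [207.1163 224.3448] 7456 [205.9348 224.5435  54.4311] [0.5532 0.1543] circ [0.5528 0.157 ]
ell ((205.9416046142578, 224.68760681152344), (105.16937255859375, 108.8112564086914), 51.78557586669922) [0.5525 0.1569 0.026 ]
white [337.2172 245.6086] 373 [337.1364 245.7273  11.0002] [ 0.4952 -0.1291] circ [ 0.4949 -0.1289]
s_coral [227.795  200.5956] 361 [228.     200.5     14.5345] [ 0.4446 -0.3064] circ [ 0.4441 -0.3061]
s_ped [356.4405 321.3348] 227 [356.5    321.5      8.7465] [0.6272 0.1062] circ [0.6274 0.1064]
s_handle [400.1873 289.49  ] 251 [400.5    290.5     13.5094] [0.553  0.1622] circ [0.5548 0.1635]
s_tongue [379.4216 258.1082] 268 [379.5    259.      13.0864] [0.4238 0.0867] circ [0.426  0.0877]
[[-0.9753 -0.221  -0.0005]
 [-0.221   0.9753  0.0016]
 [ 0.0001  0.0016 -1.    ]]
```

View pics/c0.png

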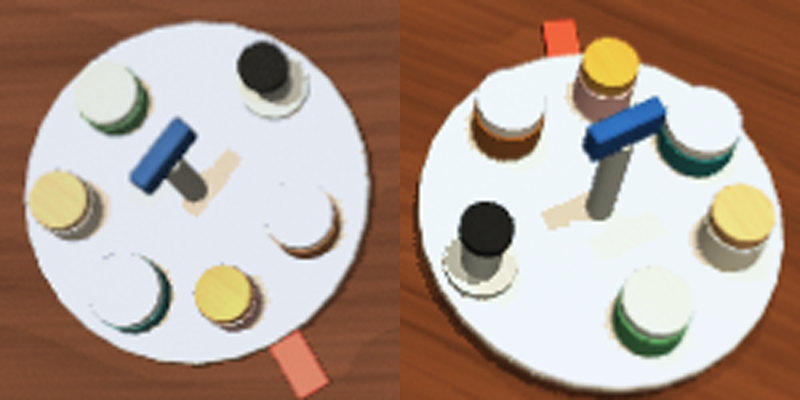

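The crop shows the black pedestal top on its stem opposite the handle's inner end, the blue bar over the axis, and the tongue at lower right. My red mask leaked onto the wood, so I'm tightening it.

```bash
python3 - <<'E'
from h import *
np.set_printoptions(precision=4,suppress=True)
T=cv2.cvtColor(cv2.imread("pics/top0.png"),4);S=cv2.cvtColor(cv2.imread("pics/scene0.png"),4)
print(T[267,423],T[281,240],T[255,400],S[201,229],S[262,380])
for k,im,n,box,z in(("coral",T,"top",(405,250,440,287),.044),("tongue",T,"top",(225,262,255,295),.012),("sc",S,"scene",(215,188,242,215),.044),("st",S,"scene",(370,250,390,272),.012)):
    c,a,mc,cs=blob(im,[0,120,185],[12,255,255],box)
    r=cv2.minAreaRect(cs)
    print(k,c,a,np.array(mc),plane(n,c,z)[:2],[plane(n,p,z)[:2] for p in cv2.boxPoints(r)])
ax=np.array([.5527,.157])
c=blob(T,[0,120,185],[12,255,255],(225,262,255,295))[0];v=plane("top",c,.012)[:2]-ax
print("front ang",np.degrees(np.arctan2(v[1],v[0])),np.hypot(*v))
print("two ped",two((227,186),(356.5,321.4)))
s=env.state();print(s["q"])
E
```

```text
[221 127  99] [222 136 107] [124  75  51] [240  98  59] [240 100  62]
coral [423.026  266.8497] 346 [423.019  266.7658  10.492 ] [ 0.4442 -0.3115] [array([ 0.466 , -0.2909]), array([ 0.4648, -0.3342]), array([ 0.4217, -0.3319]), array([ 0.423 , -0.2888])]
tongue [237.9581 278.4712] 191 [238.     278.5      9.7083] [0.4334 0.0889] [array([0.4458, 0.1089]), array([0.4573, 0.0886]), array([0.4216, 0.0679]), array([0.4101, 0.088 ])]
sc [227.4769 199.4398] 216 [227.5    199.5      9.1925] [ 0.4443 -0.3068] [array([ 0.4708, -0.3146]), array([ 0.4329, -0.3381]), array([ 0.4148, -0.3001]), array([ 0.4531, -0.2774])]
st [379.9352 261.3519] 108 [379.9505 261.5549   6.7273] [0.4316 0.0909] [array([0.4249, 0.0744]), array([0.4119, 0.094 ]), array([0.4378, 0.1068]), array([0.4505, 0.0875])]
front ang -150.2741204540201 0.13732521511531467
two ped (array([0.6244, 0.1041, 0.0776]), np.float64(0.0032184843023415188))
[-1.0143  0.0408  0.0839 -0.0004 -1.6155 -0.3337]
```

Emit:
servo_tool(rows=[19.5,17.2,-3,0,0,8,0,19.5,17.2,-3,0,0,8,0,19.5,17.2,-3,0,0,8,0,19.5,17.2,-3,0,0,8,0,19.5,17.2,-3,0,0,8,0,19.5,17.2,-3,0,0,8,0,19.5,17.2,-3,0,0,8,0,19.5,17.2,-3,0,0,8,0])

```text
time_s: 0.9
position: [0.2892, -0.4466, 0.2067]
tool_rot: [0.0, -0.623, 0.782, 0.0]
wrist_force: [0.8, 0.6, -0.5]
width: 1.002
grasp_force: 0.0
```

Emit:
servo_tool(rows=[19.5,17.2,-3,0,0,8,0,19.5,17.2,-3,0,0,8,0,19.5,17.2,-3,0,0,8,0,19.5,17.2,-3,0,0,8,0,19.5,17.2,-3,0,0,8,0,19.5,17.2,-3,0,0,8,0,19.5,17.2,-3,0,0,8,0,19.5,17.2,-3,0,0,8,0])

```text
time_s: 1.7
position: [0.4452, -0.309, 0.1827]
tool_rot: [-0.0, 0.943, -0.333, -0.0]
wrist_force: [1.2, 0.2, -0.6]
width: 1.003
grasp_force: 0.0
```

Emit:
servo_tool(rows=[0,0,-20,0,0,0,0,0,0,-20,0,0,0,0,0,0,-20,0,0,0,0,0,0,-20,0,0,0,0,0,0,0,0,0,0,0])

```text
time_s: 2.2
position: [0.4428, -0.3089, 0.0996]
tool_rot: [-0.0, 0.942, -0.336, -0.003]
wrist_force: [-1.0, -0.0, -0.1]
width: 1.003
grasp_force: 0.0
```

```bash
cat > look.py <<'E'
from h import *
import sys
np.set_printoptions(precision=4,suppress=True)
def look(name,bt,bs,f=3):
    T=env.snapshot("top");S=env.snapshot("scene")
    cv2.imwrite(f"pics/{name}T.png",T[:,:,::-1]);cv2.imwrite(f"pics/{name}S.png",S[:,:,::-1])
    a=[cv2.resize(i[b[1]:b[3],b[0]:b[2]],(400,400),interpolation=cv2.INTER_CUBIC) for i,b in((T,bt),(S,bs))]
    cv2.imwrite(f"pics/{name}.png",np.hstack(a)[:,:,::-1])
    s=env.state();print(s["time_s"],s["position"],np.degrees(s["q"]),s["width"],s["wrist_force"],R.from_quat(s["tool_rot"],scalar_first=True).as_matrix()[:,1:])
if __name__=="__main__":
    look(sys.argv[1],*[tuple(map(int,x.split(','))) for x in sys.argv[2:4]])
E
python3 look.py a 363,207,483,327 170,140,290,260
```

```text
2.3 [ 0.4444 -0.3101  0.1035] [-13.6204  -5.2718 -15.9223   0.03   -79.3894  64.3846] 0.9996075605995246 [-0.352   0.2728  0.3187] [[-0.6324 -0.0008]
 [-0.7746 -0.0003]
 [ 0.0008 -1.    ]]
```

View pics/a.png

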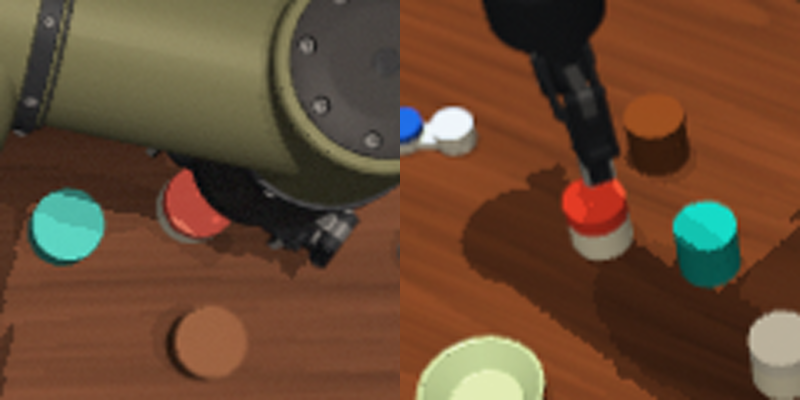

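The left view shows the fingers straddling the coral lid at about (190,205) in the crop. The right view shows a finger over the lid and the neighbours clear, so I'll descend.

Emit:
servo_tool(rows=[0,0,-25,0,0,0,0,0,0,-25,0,0,0,0,0,0,-20,0,0,0,0,0,0,-12,0,0,0,0,0,0,-9,0,0,0,0,0,0,0,0,0,0,0])

```text
time_s: 2.9
position: [0.4445, -0.3099, 0.012]
tool_rot: [0.0, 0.942, -0.336, -0.0]
wrist_force: [-0.1, -1.4, 1.0]
width: 1.002
grasp_force: 0.0
```

Emit:
servo_tool(rows=[0,0,0,0,0,0,0.3,0,0,0,0,0,0,0.5,0,0,0,0,0,0,0.7,0,0,0,0,0,0,0.8,0,0,0,0,0,0,0.8,0,0,0,0,0,0,0.8,0,0,0,0,0,0,0.8])

```text
time_s: 3.6
position: [0.4454, -0.3103, 0.0136]
tool_rot: [0.0, 0.942, -0.336, 0.001]
wrist_force: [-1.5, -0.0, 6.0]
width: 0.523
grasp_force: 61.7
```

Emit:
servo_tool(rows=[0,0,10,0,0,0,0.8,0,0,25,0,0,0,0.8,0,0,35,0,0,0,0.8,0,0,35,0,0,0,0.8,0,0,30,0,0,0,0.8,5,10,15,0,0,0,0.8,10,20,0,0,0,0,0.8,12,25,0,0,0,0,0.8])

```text
time_s: 4.4
position: [0.4716, -0.254, 0.162]
tool_rot: [-0.0, 0.942, -0.336, -0.0]
wrist_force: [0.6, 0.1, -1.8]
width: 0.525
grasp_force: 61.4
```

Emit:
servo_tool(rows=[12,28,0,0,0,0,0.8,13,30,0,0,0,0,0.8,13,30,0,0,0,0,0.8,13,30,0,0,0,0,0.8,13,30,0,0,0,0,0.8,13,30,0,0,0,0,0.8,13,30,0,0,0,0,0.8,13,30,0,0,0,0,0.8])

```text
time_s: 5.2
position: [0.5743, -0.0149, 0.1611]
tool_rot: [0.0, 0.942, -0.336, -0.001]
wrist_force: [-0.2, 0.0, -0.9]
width: 0.521
grasp_force: 61.4
```

Emit:
servo_tool(rows=[13,30,0,0,0,0,0.8,13,30,0,0,0,0,0.8,10,25,0,0,0,0,0.8,8,20,0,0,0,0,0.8,5,15,0,0,0,0,0.8,0,0,0,0,0,0,0.8,0,0,0,0,0,0,0.8])

```text
time_s: 5.9
position: [0.6234, 0.103, 0.162]
tool_rot: [0.0, 0.942, -0.336, -0.0]
wrist_force: [0.2, 0.8, -1.0]
width: 0.523
grasp_force: 61.4
```

```bash
python3 look.py b 150,140,270,260 310,220,430,340
```

```text
6.0 [0.6234 0.1023 0.1624] [ 27.4477   7.2729   2.9645   0.0076 -85.7     23.271 ] 0.521966938712247 [-0.7485 -0.9894 -0.65  ] [[-0.6331 -0.0001]
 [-0.7741 -0.0002]
 [ 0.0002 -1.    ]]
```

View pics/b.png

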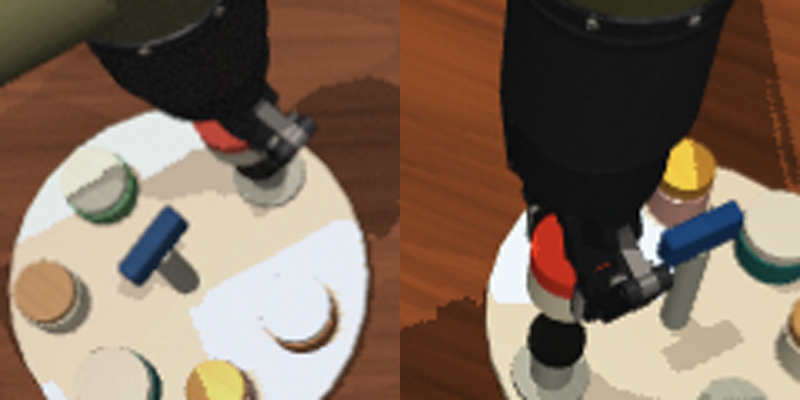

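The jar is held upright above the black top: the top crop has the lid at (220,135) with the pedestal below it at (265,165), and the scene crop has the jar just above the pedestal at (557,340). Fine descent now.

Emit:
servo_tool(rows=[1,0.5,-15,0,0,0,0.8,0,0,-20,0,0,0,0.8,0,0,-15,0,0,0,0.8,0,0,-6,0,0,0,0.8,0,0,-3,0,0,0,0.8,0,0,0,0,0,0,0.8,0,0,0,0,0,0,0.8])

```text
time_s: 6.7
position: [0.6251, 0.1036, 0.1042]
tool_rot: [-0.0, 0.942, -0.336, 0.001]
wrist_force: [1.1, -0.3, -0.9]
width: 0.517
grasp_force: 61.4
```

```bash
python3 look.py c 170,130,270,230 310,260,410,360
```

```text
6.8 [0.625  0.1037 0.1042] [ 27.5006   8.5193  -1.764    0.017  -79.6379  23.2666] 0.5215048194611713 [-0.1419  0.4151 -1.0182] [[-0.6324  0.0014]
 [-0.7746  0.0004]
 [-0.0011 -1.    ]]
```

View pics/c.png

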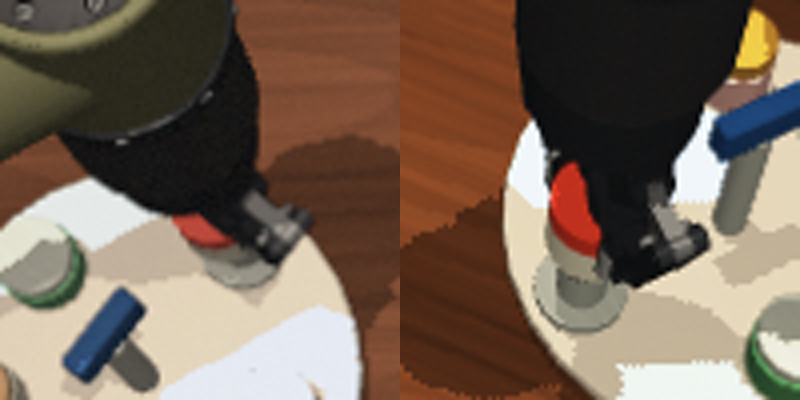

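The jar is about 7 mm above the pedestal and centred on the stem: the scene crop has its left edge at 547 and the stem centre at about 580. Continuing down gently.

Emit:
servo_tool(rows=[0,0,-3,0,0,0,0.8,0,0,-2,0,0,0,0.8,0,0,0,0,0,0,0.8,0,0,0,0,0,0,0.8])

```text
time_s: 7.2
position: [0.6248, 0.1037, 0.0987]
tool_rot: [-0.0, 0.942, -0.336, 0.0]
wrist_force: [-0.9, 1.8, 1.9]
width: 0.522
grasp_force: 61.5
```

Emit:
servo_tool(rows=[0,0,-1,0,0,0,0.8,0,0,0,0,0,0,0.8,0,0,0,0,0,0,0.8])

```text
time_s: 7.5
position: [0.625, 0.1038, 0.0986]
tool_rot: [-0.0, 0.942, -0.336, 0.001]
wrist_force: [-2.3, 1.5, 5.9]
width: 0.518
grasp_force: 61.8
```

Emit:
servo_tool(rows=[0,0,-1,0,0,0,0.8,0,0,0,0,0,0,0.8,0,0,0,0,0,0,0.8])

```text
time_s: 7.8
position: [0.6253, 0.104, 0.0986]
tool_rot: [-0.001, 0.942, -0.335, 0.001]
wrist_force: [-4.0, 1.1, 9.1]
width: 0.521
grasp_force: 62.2
```

Emit:
servo_tool(rows=[0,0,1.2,0,0,0,0.8,0,0,0,0,0,0,0.46,0,0,0,0,0,0,0.42,0,0,0,0,0,0,0.35,0,0,0,0,0,0,0.2,0,0,0,0,0,0,0.05,0,0,0,0,0,0,0,0,0,0,0,0,0,0])

```text
time_s: 8.6
position: [0.6246, 0.1035, 0.0974]
tool_rot: [0.0, 0.942, -0.336, -0.0]
wrist_force: [0.3, -0.0, 0.5]
width: 1.003
grasp_force: 0.0
```

Emit:
servo_tool(rows=[0,0,0,0,0,0,0,0,0,10,0,0,0,0,0,0,15,0,0,0,0,0,0,20,0,0,0,0,0,0,30,0,0,0,0,0,0,40,0,0,0,0,0,0,30,0,0,0,0,0,0,0,0,0,0,0])

```text
time_s: 9.4
position: [0.6264, 0.1034, 0.2507]
tool_rot: [-0.003, 0.942, -0.336, 0.005]
wrist_force: [-0.5, -0.6, 0.1]
width: 0.998
grasp_force: 0.0
```

Emit:
servo_tool(rows=[-18,14,0,0,0,0,0,-18,14,0,0,0,0,0,-18,14,0,0,0,0,0,-18,14,0,0,0,0,0,0,0,0,0,0,0,0,0,0,0,0,0,0,0])

```text
time_s: 10.0
position: [0.5527, 0.1597, 0.2438]
tool_rot: [-0.001, 0.942, -0.335, 0.001]
wrist_force: [1.1, 0.2, 0.2]
width: 0.996
grasp_force: 0.0
```

```bash
python3 look.py d 140,150,270,280 310,240,440,370
```

```text
10.1 [0.553  0.1592 0.2429] [ 36.0331  -1.3635   2.3744   0.0147 -93.7183  14.7075] 1.002007479841694 [0.3055 0.8418 0.4029] [[-0.6328  0.0004]
 [-0.7743 -0.    ]
 [-0.0003 -1.    ]]
```

View pics/d.png

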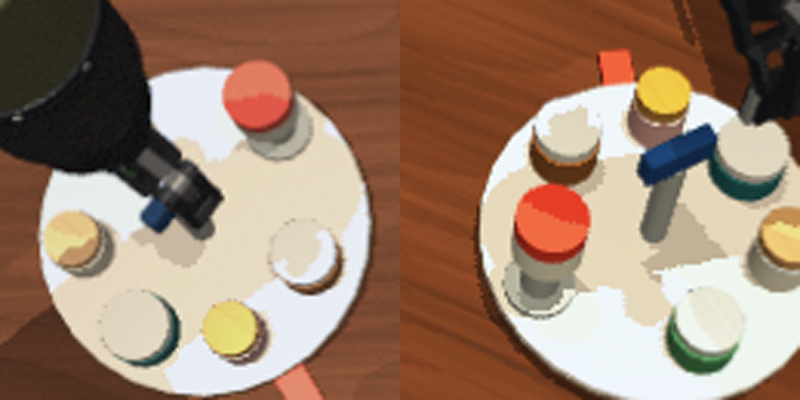

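The jar stands upright on the pedestal, with its lid at (258,95) in the top crop and (552,222) in the scene crop. The gripper is over the handle. Checking the centring and the handle in numbers.

```bash
cat > meas.py <<'E'
from h import *
import sys
np.set_printoptions(precision=4,suppress=True)
def m(n,bt,bs):
    for k,f,b in(("top","T",bt),("scene","S",bs)):
        im=cv2.cvtColor(cv2.imread(f"pics/{n}{f}.png"),4)
        c,a,mc,cs=blob(im,[0,120,185],[12,255,255],b)
        print(k,"lid",c,a,"circ",np.array(mc),plane(k,c,.129)[:2],plane(k,mc[:2],.129)[:2])
if __name__=="__main__": m(sys.argv[1],*[tuple(map(int,x.split(','))) for x in sys.argv[2:4]])
E
python3 meas.py d 205,165,242,198 340,295,380,330
python3 - <<'E'
from h import *
for n in("d","scene0"):
    im=cv2.cvtColor(cv2.imread("pics/scene0.png" if n!="d" else "pics/dS.png"),4)
    c,a,mc,cs=blob(im,[100,120,60],[125,255,255],(375,265,425,310));print(n,c,a,cv2.minAreaRect(cs))
E
```

```text
top lid [223.0193 179.9613] 362 circ [223.     180.      10.8168] [0.6245 0.1032] [0.6244 0.1032]
scene lid [359.1977 310.514 ] 430 circ [359.1316 310.5789  12.1455] [0.6245 0.107 ] [0.6247 0.107 ]
d [400.29387755 289.47755102] 245 ((399.9999694824219, 289.4999694824219), (9.838700294494629, 26.385604858398438), 63.43495178222656)
scene0 [400.187251   289.49003984] 251 ((399.9000244140625, 289.29998779296875), (10.28591251373291, 26.385601043701172), 63.43495178222656)
```

Emit:
servo_tool(rows=[0,-2,-25,0,0,0,0,0,0,-30,0,0,0,0,0,0,-30,0,0,0,0,0,0,-20,0,0,0,0,0,0,-14,0,0,0,0,0,0,-7,0,0,0,0,0,0,0,0,0,0,0,0,0,0,0,0,0,0])

```text
time_s: 10.9
position: [0.5533, 0.1576, 0.1177]
tool_rot: [-0.0, 0.942, -0.336, 0.001]
wrist_force: [-1.2, 0.5, 0.1]
width: 0.997
grasp_force: 0.0
```

Emit:
servo_tool(rows=[0,0,0,0,0,0,0.4,0,0,0,0,0,0,0.6,0,0,0,0,0,0,0.7,0,0,0,0,0,0,0.76,0,0,0,0,0,0,0.8,0,0,0,0,0,0,0.84,0,0,0,0,0,0,0.9,0,0,0,0,0,0,1])

```text
time_s: 11.7
position: [0.5539, 0.1591, 0.1172]
tool_rot: [-0.002, 0.942, -0.335, 0.001]
wrist_force: [4.8, 4.8, -0.6]
width: 0.17
grasp_force: 58.6
```

Emit:
servo_tool(rows=[0,0,0,0,0,0,1,0,0,0,0,0,0,1,0,0,0,0,0,0,1])

```text
time_s: 12.0
position: [0.5539, 0.1592, 0.1172]
tool_rot: [-0.002, 0.942, -0.335, 0.001]
wrist_force: [5.2, 4.6, -1.3]
width: 0.17
grasp_force: 58.6
```

Emit:
servo_tool(rows=[0.8,1.2,0,0,0,-1,1,0,0,0,0,0,-2,1,0,0,0,0,0,-3,1,0,0,0,0,0,-4,1,0,0,0,0,0,-4,1,0,0,0,0,0,-4,1,0,0,0,0,0,-4,1,0,0,0,0,0,-4,1])

```text
time_s: 12.8
position: [0.5538, 0.1591, 0.1172]
tool_rot: [-0.001, 0.841, -0.54, 0.0]
wrist_force: [0.1, 1.3, 2.4]
width: 0.174
grasp_force: 59.0
```

Emit:
servo_tool(rows=[0,0,0,0,0,-4,1,0,0,0,0,0,-4,1,0,0,0,0,0,-4,1,0,0,0,0,0,-4,1,0,0,0,0,0,-4,1,0,0,0,0,0,-4,1,0,0,0,0,0,-4,1,0,0,0,0,0,-4,1])

```text
time_s: 13.6
position: [0.5536, 0.1591, 0.1171]
tool_rot: [0.001, -0.66, 0.751, -0.0]
wrist_force: [-0.9, 1.9, 2.9]
width: 0.171
grasp_force: 59.0
```

Emit:
servo_tool(rows=[0,0,0,0,0,-4,1,0,0,0,0,0,-4,1,0,0,0,0,0,-4,1,0,0,0,0,0,-4,1,0,0,0,0,0,-4,1,0,0,0,0,0,-4,1,0,0,0,0,0,-4,1,0,0,0,0,0,-4,1])

```text
time_s: 14.4
position: [0.5535, 0.1592, 0.1171]
tool_rot: [0.0, -0.427, 0.904, 0.0]
wrist_force: [-0.4, 1.4, 3.7]
width: 0.166
grasp_force: 59.1
```

Emit:
servo_tool(rows=[0,0,0,0,0,-4,1,0,0,0,0,0,-4,1,0,0,0,0,0,-3,1,0,0,0,0,0,-2,1,0,0,0,0,0,-1,1,0,0,0,0,0,0,1,0,0,0,0,0,0,1,0,0,0,0,0,0,1])

```text
time_s: 15.2
position: [0.5535, 0.1592, 0.1171]
tool_rot: [0.0, -0.316, 0.949, 0.0]
wrist_force: [-2.7, 3.4, 5.9]
width: 0.169
grasp_force: 59.4
```

```bash
python3 look.py e 140,170,270,300 330,220,460,350
```

```text
15.3 [0.5535 0.1592 0.1171] [ 35.982   -0.4228  -9.7978  -0.0219 -80.57   -89.1686] 0.17354154493862098 [-3.0229  3.4924  5.8229] [[-0.5992  0.0006]
 [ 0.8006  0.0009]
 [ 0.0004 -1.    ]]
```

View pics/e.png

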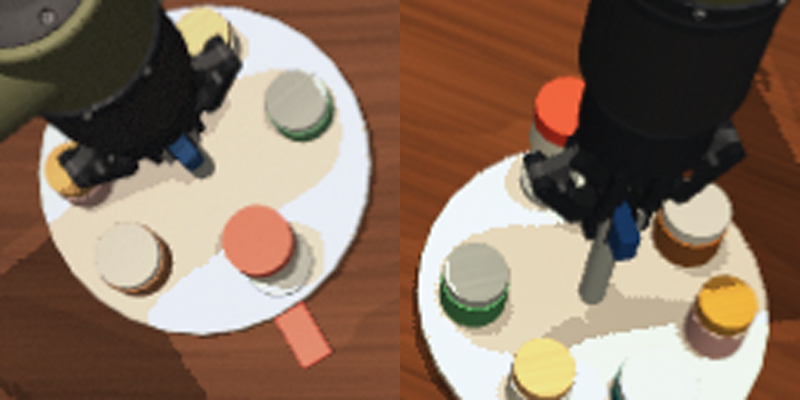

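The jar stands upright near the front, with its lid at (258,240) in the top crop and the tongue at (303,335). A little more turn is needed.

```bash
python3 meas.py e 205,233,240,264 370,240,395,270; python3 - <<'E'
import numpy as np
from h import *
T=cv2.cvtColor(cv2.imread("pics/eT.png"),4)
l=plane("top",blob(T,[0,120,185],[12,255,255],(205,233,240,264))[0],.129)[:2]
t=plane("top",blob(T,[0,120,185],[12,255,255],(226,264,255,295))[0],.012)[:2]
for ax in([.5527,.157],[.5535,.1585]):
  for p in(l,t):
    v=p-ax;print(ax,p,np.hypot(*v),np.degrees(np.arctan2(v[1],v[0])))
E
```

```text
top lid [223.1243 247.5476] 378 circ [223.0455 247.5     11.0569] [0.4843 0.1032] [0.4845 0.1034]
scene lid [381.7557 253.4434] 221 circ [383.3    253.7      9.4542] [0.4861 0.1005] [0.4854 0.1036]
[0.5527, 0.157] [0.48434919 0.1032027 ] 0.08698265169637621 -141.7945562899222
[0.5527, 0.157] [0.433422   0.08889505] 0.1373518324024516 -150.2746446274749
[0.5535, 0.1585] [0.48434919 0.1032027 ] 0.08854165615047294 -141.3519895793357
[0.5535, 0.1585] [0.433422   0.08889505] 0.13879328337914257 -149.9006558727654
```

Emit:
servo_tool(rows=[0,0,0,0,0,-1,1,0,0,0,0,0,-2,1,0,0,0,0,0,-2,1,0,0,0,0,0,-1.5,1,0,0,0,0,0,-0.5,1,0,0,0,0,0,0,1,0,0,0,0,0,0,1,0,0,0,0,0,0,1])

```text
time_s: 16.1
position: [0.5535, 0.1592, 0.1171]
tool_rot: [0.0, -0.257, 0.966, 0.0]
wrist_force: [-2.7, 3.5, 6.8]
width: 0.172
grasp_force: 59.4
```

```bash
python3 look.py f 140,170,270,300 330,220,460,350; python3 - <<'E'
from h import *
T=cv2.cvtColor(cv2.imread("pics/fT.png"),4)
l=plane("top",blob(T,[0,120,185],[12,255,255],(205,233,240,266))[0],.129)[:2]
for ax in([.5527,.157],[.5535,.1585]):
    v=l-ax;print(l,np.hypot(*v),np.degrees(np.arctan2(v[1],v[0])))
E
```

```text
16.2 [0.5535 0.1592 0.1171] [ 35.985   -0.4263  -9.7986  -0.0234 -80.5707 -96.1682] 0.1683714718983758 [-2.8427  3.8866  4.9493] [[-0.4972  0.0006]
 [ 0.8677  0.0009]
 [ 0.0005 -1.    ]]
[0.47835856 0.1122341 ] 0.08677923631167202 -148.9450733006641
[0.47835856 0.1122341 ] 0.08824267595910798 -148.37866721600585
```

View pics/f.png

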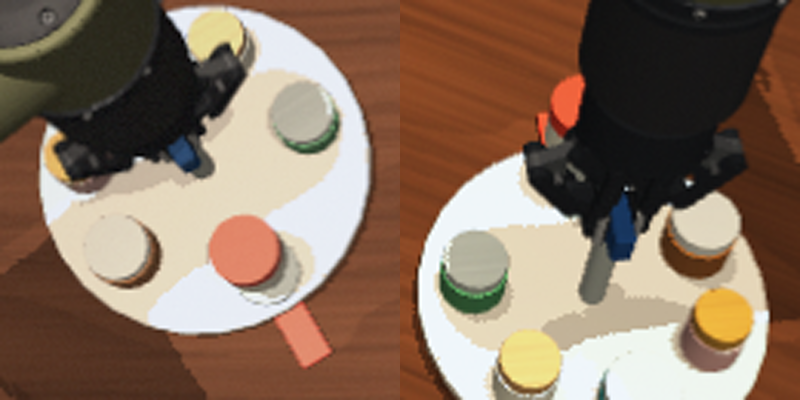

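The jar stands upright on the line of the tongue (lid at (245,250), tongue at (303,335) in the top crop). It is at about -149° against the tongue's -150°, and the grip is holding at 59 N. Handing in.

```bash
python3 -c "
from workcell import env
print(env.sign_off())"
```

```text
the job is handed in; nothing more can be done
None
```

I stood the coral-lidded jar upright on the pedestal, about 2 mm off centre, and turned the carousel to within about 1–2° of the tongue. I handed in at about 16 s with the gripper still holding the handle at 59 N; sign-off returned no verdict.

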